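# Find the slack mould with the feeler blade

### The job

Three strapped two-part plaster moulds lean side by side on the draining cradle; from outside their seam slots look alike, but two are shut tight inside and one mould has not closed. Take the feeler blade from its stand and try it in the slots by feel: where it stops short the mould is tight, where it slides fully home, handle down on the plaster, the mould is slack. Leave the blade standing fully home in the slack mould and let go, without disturbing the cup, the bowl and the jar.

Things in the scene. Friction and masses are not known exactly. Their poses are not given: they have to be found in the camera images.
- blade: Feeler blade: steel strip 22 wide (x) x 4 thick (y) x 60 mm long under a black handle 26 (x) x 14 (y) x 75 mm tall, about 90 g. Origin: centre of the handle's lower end face (the shoulder), where the strip begins; z points up the handle, the tip is at z = -60 mm. It starts upright in the stand, shoulder resting on the stand's top. A half turn about z makes no difference.
- blade_shoulder (a point): The blade's origin again: centre of the handle's lower end face.
- stand: Fixed wooden block 75 (x) x 54 (y) x 72 mm tall on a 95 x 74 x 10 mm foot, with a deep upright slot 26 (x) x 5.5 (y) mm in its top that holds the blade: draw the blade straight up by more than 60 mm to free it. Origin: centre of its underside on the table.
- cradle: Fixed lectern-like wooden cradle, 330 mm wide, carrying three fixed moulds in a row along its y, 100 mm apart. Origin on the table straight below the middle seam mouth; x points away from the robot. The moulds lean 30 degrees: top faces look up and towards the robot, normal (-sin 30, 0, cos 30) in this frame; the blade goes in against it, wide side down the slope, thin side along y.
- seam_left (a point): Mouth centre of the left (+y) mould's seam slot, in its top face, 130 mm above the table; axes as the cradle. The slot is 36 mm long down the slope, 7.5 wide along y, long edges bevelled to 19.5 wide over the first 6 mm of depth. Slack mould: 68 mm deep, so the handle comes down on the plaster. Tight: narrows to 1.5 mm at 20 mm depth, where the blade stops hard, 40 mm short.
- seam_middle (a point): The same for the middle mould. Each mould is a plaster block 100 mm long down the slope, 92 wide (y) and 80 tall. No listed frame tells which mould is slack.
- seam_right (a point): The same for the right (-y) mould.
- cup: Bystander: loose white cup, 76 mm across, 85 mm tall, beyond the stand. Origin: centre of its underside.
- bowl: Bystander: loose plaster bowl, 120 mm across, 50 mm tall, left of the cradle, nearer the robot. Origin: centre of its underside.
- jar: Bystander: loose amber glass jar, 68 mm across, 90 mm tall, left of the cradle. Origin: centre of its underside.
Not all that is in view belongs to the job. Of the things that look like the blade, the largest one is meant.

How it is judged:
By the outcome, as a careful person would: the job done as asked, in the order asked, and still so for the second after the job is handed in, with the robot touching nothing.
It also fails if it takes over 48 s, if anything falls off the work surface, if the arm or the gripper's body presses on something with over 40 N, if the wrist force passes 120 N, or if a joint passes its speed limit or range.

### The arm

A 6-joint arm with a two-finger parallel gripper is mounted at the origin on the work surface. World frame = base frame: x ahead of the robot, y to its left, z up, the work surface at z = 0. Lengths are in mm, angles in rad, forces in N, time in s.
With the tool pointing down it reaches from about 425 to 925 mm from the base axis. Payload 12.5 kg.
Tool frame: the origin (TCP) lies between the finger pads; the fingertips stand 17 mm ahead of it and the grasp point (between the pads) lies 2 mm behind it; z points along the fingers, y is the line along which they close (so a half turn about z gives the same grasp; the last joint's range is limited). The gripper opens to 85 mm and grips with 20 to 120 N. Pads are 22 mm wide; open, the fingers measure 114 mm over their backs; the gripper's body (76 mm by 85 mm) begins 54 mm behind the grasp point. The pads swing forward as they close: fully open they stand 13 mm farther back than shut.
Start: joints at [-1.276, 0.491, 1.559, -0, 1.092, -0.106], TCP at [243.87, -575.474, 248.327] pointing down, gripper open.
Joint ranges: [-3.1, 3.1], [-0.84, 2.19], [0.05, 2.79], [-1.13, 4.28], [0.06, 2.93], [-2.69, 2.69]. Speed limits (rad/s): [2.22, 2.22, 2.79, 3.14, 3.14, 3.14].

### API

Orientations are given as a rotation vector (axis times angle).
In Python, from cell import manip gives the robot as it stands.
- The arm moves only by the tool servo_tool, never from a script. Its argument "moves" is a list that holds one entry, the list of rows, each a list of 7 numbers: the turn, a rotation vector about the tool's x, y, z in degrees, then the shift along the tool's x, y, z in mm, then the opening, from 0 (shut) to 1 (fully open). A call has 1 to 20 rows; each row shifts and turns the commanded pose from where the row before left it, along the tool's axes as they then stand; what a row does not reach is not made up. A row lasts 1/12 s, in which the tool goes at most 41.7 mm and 7.16 degrees, less where a joint would pass 70% of its speed; a pose out of reach is approached as far as the arm can. A call with a gripper value outside its range is refused whole. The fingers move at their own pace and stop on an object; "force" is the grip in N (left out, the last holds). Time passes only in rows, so rows that do not move let the fingers close. It gives the time, the measured TCP pose, the force, the opening and the grip force at its end, in the units of the state.
- manip.get_state(): the state, without advancing time (a new reading comes with each control period).
- manip.grab_frame(name): name is "scene" or "top" or "wrist"; returns the picture (384x512x3 uint8, red, green, blue); there is no depth.
- manip.camera_info(name): a dict with "mtx" (3x3 intrinsics, pixels), "k1" (the pictures are not rectified: a ray, as slopes to the right and down, at radius r is drawn at 1 + k1 r^2 times it, then the intrinsics apply), "xyz" and "attitude" of the camera in the world; the wrist camera has in their place "hand_eye" (4x4, takes a point from camera to tool coordinates, whose origin is the TCP and whose axes are the flange's). Camera axes: x right, y down, z forward; pixel columns grow to the right and rows downward; lengths in mm; the calibration is good to about 2 mm. A picture is of the moment at which its call begins: read the wrist's pose just before it. camera_info takes no time and is no camera call.
- manip.sign_off(): hands the job in; it is judged then, once.
Trained networks look in the newest picture that a camera, given by its name, has taken for a name from the list of things; names that differ only in an ending like _2 or _b are one class to them, and where a whole thing is asked for, a point or a joint stands for the part that bears it (a point fixed in the world has none). Each returns a list of dicts, best first, with "conf" (0 to 1); they miss things now and then, are a little off and sometimes report something else, mostly with a low value. They report only what shows in the picture. A call takes as long as a camera call. They do not tell look-alikes from the thing itself.
- manip.spot_in(query, camera): "xy" ([column, row] in pixels, amid what is visible of it).
The state is a dict: "time_s": time; "joint_positions": joint angles; "qvel": joint speeds; "joint_torque": joint torques, N m; "ee_pos": TCP position; "ee_rot": TCP orientation; "wrist_force": force on the tool from outside, world axes, zero at the start; "ft_torque": the same for the moment, N m; "grip_width": finger opening in mm; "finger_force": force on a finger pad.
Only numpy, scipy, OpenCV 4.12 (cv2) and the standard library are available. Lean on these libraries where they do the work, as an engineer would, in place of code of your own. Each camera call takes 0.05 s, during which the arm holds its last target. There are 200 camera calls.

## Working session

There is one attempt and no reset: what is moved stays moved. The work goes in short steps, Python scripts to look and compute and a tool call to move; the robot and the scene stay as the last step left them, time stands still between calls to the robot, and variables do not carry over. Pictures are saved under pics/ and viewed, at most 10 in all, crops included, and the job is handed in when it is done.

Besides the shell and the picture viewer there is one more tool, called after "Emit:" as name(argument=value, ...), one argument or row to a line, values as JSON. servo_tool: Moves the arm, as the interface text tells. Its arguments: {"type":"object","properties":{"moves":{"type":"array","items":{"type":"array","items":{"type":"array","items":{"type":"number"}}}},"force":{"type":"number"}},"required":["moves"]}

```bash
mkdir -p pics; ls; cat > h.py <<'E'
import numpy as np, cv2
from scipy.spatial.transform import Rotation as R
from cell import manip
def cam(name,state=None):
    c=manip.camera_info(name); K=np.array(c["mtx"]); k1=c["k1"]
    if name=="wrist":
        s=state; T=np.eye(4); T[:3,:3]=R.from_rotvec(s["ee_rot"]).as_matrix(); T[:3,3]=s["ee_pos"]
        T=T@np.array(c["hand_eye"])
    else:
        T=np.eye(4); a=np.array(c["attitude"]); T[:3,:3]=a if a.shape==(3,3) else R.from_rotvec(a).as_matrix(); T[:3,3]=c["xyz"]
    return K,k1,T
def ray(C,uv):
    K,k1,T=C; d=np.linalg.inv(K)@np.array([uv[0],uv[1],1.]); p=d[:2].copy(); q=p.copy()
    for _ in range(20): q=p/(1+k1*(q@q))
    return T[:3,3],T[:3,:3]@np.array([q[0],q[1],1.])
def atz(C,uv,z):
    o,d=ray(C,uv); return o+d*(z-o[2])/d[2]
def proj(C,P):
    K,k1,T=C; p=T[:3,:3].T@(np.asarray(P,float)-T[:3,3]); q=p[:2]/p[2]; q=q*(1+k1*(q@q))
    return (K@np.array([q[0],q[1],1]))[:2]
def tri(rs):
    A=0;b=0
    for o,d in rs:
        d=d/np.linalg.norm(d); M=np.eye(3)-np.outer(d,d); A=A+M; b=b+M@o
    return np.linalg.solve(A,b)
E
python3 - <<'E'
from h import *
for n in ("scene","top"):
    print(n,manip.camera_info(n))
    f=manip.grab_frame(n); cv2.imwrite(f"pics/{n}0.png",f[:,:,::-1])
    for q in ("blade","stand","cradle","seam_left","seam_middle","seam_right","cup","bowl","jar","blade_shoulder"):
        print(q,[(np.round(d["xy"]).tolist(),round(d["conf"],2)) for d in manip.spot_in(q,n)[:4]])
print(manip.camera_info("wrist")); print(manip.get_state())
E
```

```text
pics
scene {'mtx': array([[359.63167184,   0.        , 250.68817616],
       [  0.        , 359.63167184, 194.18236135],
       [  0.        ,   0.        ,   1.        ]]), 'k1': -0.038739775490882616, 'xyz': array([1055.23793993, -368.29156503,  778.73085141]), 'attitude': array([-2.17570343, -1.02080241,  0.40201145])}
blade [([122.0, 247.0], 0.74), ([137.0, 257.0], 0.56), ([176.0, 253.0], 0.51)]
stand [([149.0, 282.0], 0.82)]
cradle [([283.0, 253.0], 0.58)]
seam_left [([280.0, 254.0], 0.91)]
seam_middle []
seam_right [([280.0, 253.0], 0.81)]
cup [([165.0, 341.0], 0.9)]
bowl [([303.0, 145.0], 0.94)]
jar [([343.0, 163.0], 0.79)]
blade_shoulder [([140.0, 259.0], 0.64), ([125.0, 247.0], 0.6), ([176.0, 254.0], 0.44)]
top {'mtx': array([[481.52404735,   0.        , 264.03811381],
       [  0.        , 481.52404735, 182.48903888],
       [  0.        ,   0.        ,   1.        ]]), 'k1': -0.18812792829679992, 'xyz': array([ 368.42535419,   51.5409214 , 1602.00176898]), 'attitude': array([-2.14371915,  2.15430662, -0.13642111])}
blade []
stand [([358.0, 193.0], 0.93)]
cradle [([265.0, 1
[... 864 characters left out ...]
t_positions': array([-1.27560496e+00,  4.90921912e-01,  1.55891026e+00,  2.29243687e-05,
        1.09170232e+00, -1.05591220e-01]), 'qvel': array([ 7.92564054e-04,  3.53819149e-04,  2.56181394e-04, -3.35021756e-04,
        2.17317635e-04,  6.97614485e-06]), 'joint_torque': array([ 2.04498956e-04, -6.18275142e+01, -2.61850977e+01, -1.44159949e-04,
        4.34680915e-04, -1.40428392e-05]), 'ee_pos': array([ 243.87047367, -575.4698231 ,  248.30978459]), 'ee_rot': array([3.07867395e+00, 6.25315429e-01, 4.04595598e-05]), 'wrist_force': array([-0.09103916, -0.01632881,  0.61661934]), 'ft_torque': array([-0.01342907, -0.05327758,  0.02387917]), 'finger_force': 0.0, 'grip_width': 85.53751897449979}
```

```bash
python3 - <<'E'
import cv2
a=cv2.imread("pics/scene0.png")[100:380,60:400]
cv2.imwrite("pics/sc1.png",cv2.resize(a,None,fx=2.1,fy=2.1,interpolation=cv2.INTER_CUBIC))
a=cv2.imread("pics/top0.png")[90:260,120:420]
cv2.imwrite("pics/tc1.png",cv2.resize(a,None,fx=2.6,fy=2.6,interpolation=cv2.INTER_CUBIC))
E
```

```text
(no output)
```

View pics/sc1.png

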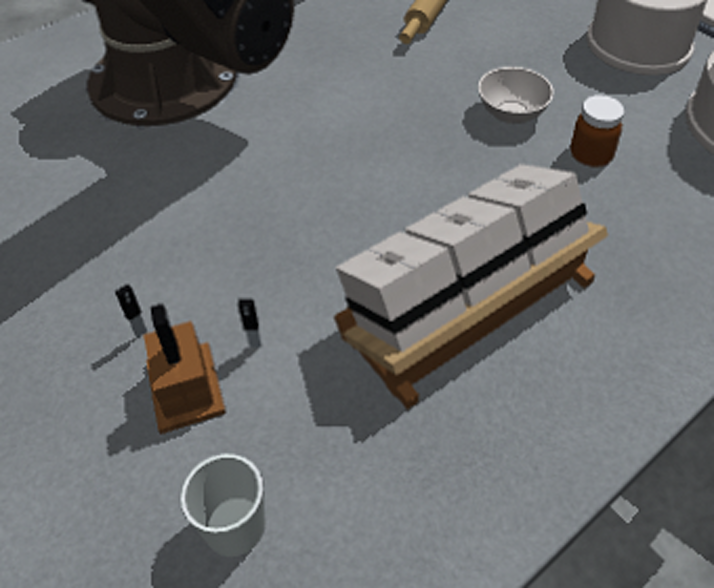

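View pics/tc1.png

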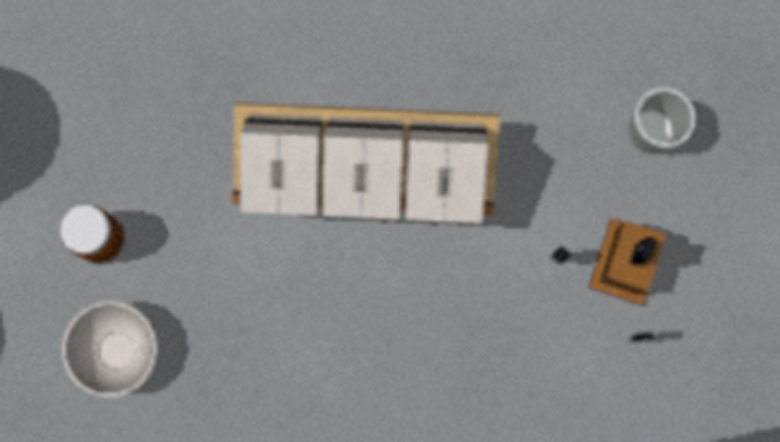

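Top view: seams at about (226,157), (258,158), (291,160). Three blade look-alikes in the scene view: (122,247) and (178,250), small and standing free on the table, and (139,259), the largest and standing in the stand. The last fits; I'll confirm it in a crop.

```bash
python3 - <<'E'
from h import *
C=cam("top"); S=cam("scene")
P=[atz(C,(u/2.6+120,v/2.6+90),130) for u,v in ((277,175),(360,178),(444,182))]
print(np.round(P,1))
for p in P: print(np.round(proj(S,p),1))
d=P[0]-P[2]; print("yaw",np.degrees(np.arctan2(-d[0],d[1])),np.linalg.norm(d))
# blade top-end & base: scene crop handle top (157,310), shoulder (174,358)
for z in (72,82): print("shoulder z",z,np.round(atz(S,(174/2.1+60,358/2.1+100),z),1))
for z in (147,157): print("handle top z",z,np.round(atz(S,(160/2.1+60,310/2.1+100),z),1), np.round(atz(C,(651/2.6+120,241/2.6+90),z),1))
for n,uv,z in (("decoyA",(129,330),20),("decoyB",(249,335),20),("cup",(225,495),85)):
    print(n,np.round(atz(S,(uv[0]/2.1+60,uv[1]/2.1+100),z),0))
a=cv2.imread("pics/scene0.png")[225:310,105:190]; b=cv2.imread("pics/top0.png")[165:215,325:385]
a=cv2.resize(a,(500,500),interpolation=cv2.INTER_CUBIC); b=cv2.resize(b,(300,250),interpolation=cv2.INTER_CUBIC)
o=np.zeros((500,800,3),np.uint8); o[:,:500]=a; o[:250,500:]=b; cv2.imwrite("pics/bl.png",o)
E
```

```text
[[646.1 177.7 130. ]
 [641.8  78.3 130. ]
 [636.4 -22.1 130. ]]
[307.6 187. ]
[278.5 203.9]
[245.6 222.5]
yaw -2.782865303779708 199.97411908822073
shoulder z 72 [ 560.2 -262.7   72. ]
shoulder z 82 [ 567.2 -264.2   82. ]
handle top z 147 [ 552.5 -257.5  147. ] [ 561.7 -265.6  147. ]
handle top z 157 [ 560.5 -259.2  157. ] [ 560.4 -263.4  157. ]
decoyA [ 454. -278.   20.]
decoyB [ 552. -170.   20.]
cup [ 733. -300.   85.]
```

View pics/bl.png

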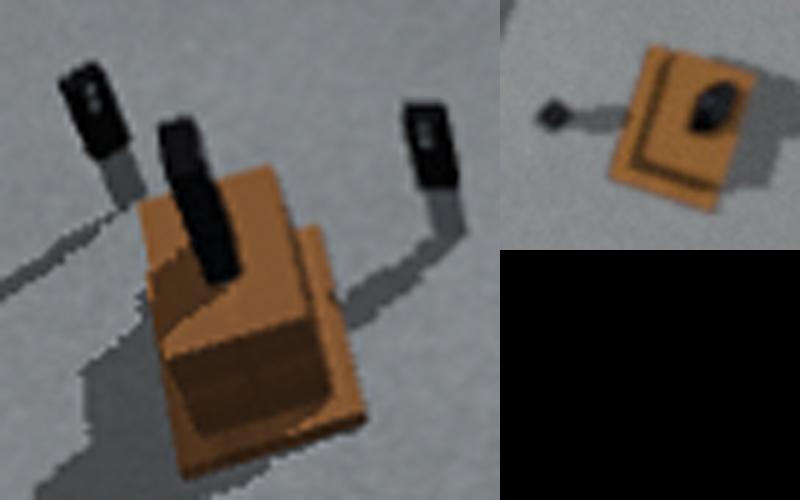

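The crop confirms it: the large blade stands in the wooden stand, and the two small look-alikes stand free beside it. Next I work out the stand yaw and the approach.

```bash
cat >> h.py <<'E'
def delta(p,Rm,s=None):
    """print the turn (deg) and shift (mm, in start tool axes) and the shift in goal axes"""
    s=s or manip.get_state(); R0=R.from_rotvec(s["ee_rot"]); R1=R.from_matrix(Rm)
    rv=(R0.inv()*R1).as_rotvec(degrees=True); d=np.asarray(p)-s["ee_pos"]
    print("turn",np.round(rv,2),"shift(start axes)",np.round(R0.inv().apply(d),1),"shift(goal axes)",np.round(R1.inv().apply(d),1))
def down(yaw,lean=0):
    """tool z down, leaning forward by lean about world-ish y; tool x at heading yaw (deg)"""
    return (R.from_euler('z',yaw,degrees=True)*R.from_euler('y',-lean,degrees=True)*R.from_euler('x',180,degrees=True)).as_matrix()
E
python3 - <<'E'
from h import *
S=cam("scene"); k=500/85
c=[atz(S,(u/k+105,v/k+225),82)[:2] for u,v in ((140,205),(270,165),(316,318),(163,357))]
c=np.array(c); print(np.round(c,1), np.round(c.mean(0),1))
for i in range(4):
    d=c[(i+1)%4]-c[i]; print(np.round(np.linalg.norm(d),1), np.round(np.degrees(np.arctan2(d[1],d[0])),1))
s=manip.get_state()
print(down(0,30)[:,2])
delta([555,-262,300],down(-15),s); delta([555,-262,300],down(23),s)
E
```

```text
[[ 521.2 -275.6]
 [ 536.7 -226.7]
 [ 609.2 -247.8]
 [ 587.8 -300. ]] [ 563.7 -262.5]
51.2 72.4
75.5 -16.2
56.4 -112.3
70.9 159.9
[ 5.00000000e-01 -1.22464680e-16 -8.66025404e-01]
turn [ 0.   -0.   37.96] shift(start axes) [ 408.8 -167.2  -51.7] shift(goal axes) [ 219.4 -383.3  -51.7]
turn [ 0.   -0.   -0.04] shift(start axes) [ 408.8 -167.2  -51.7] shift(goal axes) [ 408.9 -167.   -51.7]
```

Emit:
servo_tool(
  moves=[
    [[0,0,0,34,-14,-4.3,1],[0,0,0,34,-14,-4.3,1],[0,0,0,34,-14,-4.3,1],[0,0,0,34,-14,-4.3,1],[0,0,0,34,-14,-4.3,1],[0,0,0,34,-14,-4.3,1],[0,0,0,34,-14,-4.3,1],[0,0,0,34,-14,-4.3,1],[0,0,0,34,-14,-4.3,1],[0,0,0,34,-14,-4.3,1],[0,0,0,34,-14,-4.3,1],[0,0,0,34,-14,-4.3,1],[0,0,5.8,0,0,0,1],[0,0,5.8,0,0,0,1],[0,0,5.8,0,0,0,1],[0,0,5.8,0,0,0,1],[0,0,5.8,0,0,0,1],[0,0,5.8,0,0,0,1],[0,0,5.8,0,0,0,1],[0,0,0,0,0,0,1]],
  ],
  force=60,
)

```text
time_s: 2.77
ee_pos: [554.0, -261.6, 299.9]
ee_rot: [3.103, -0.489, 0.0]
wrist_force: [-0.1, 0.7, 0.1]
grip_width: 85.5
finger_force: 0.0
```

```bash
python3 - <<'E'
from h import *
s=manip.get_state(); f=manip.grab_frame("wrist"); C=cam("wrist",s)
print(s["ee_pos"],s["time_s"])
for q in("blade","stand"): print(q,[(np.round(d["xy"]).tolist(),round(d["conf"],2)) for d in manip.spot_in(q,"wrist")[:4]])
g=f[:,:,::-1].copy(); cv2.imwrite("pics/w1raw.png",g)
a=np.radians(-17.5); X=np.array([np.cos(a),np.sin(a),0]);Y=np.array([-X[1],X[0],0])
c=np.array([563.7,-263,0])
for z in (82,157):
  for i,j in((1,1),(1,-1),(-1,-1),(-1,1)):
    u=proj(C,c+X*13*i+Y*7*j+[0,0,z]); cv2.circle(g,tuple(int(round(t)) for t in u),1,(0,255,0) if z==157 else (255,0,255),-1)
    print(z,i,j,np.round(u))
m=g[60:330,120:480]; cv2.imwrite("pics/w1.png",cv2.resize(m,None,fx=2.2,fy=2.2,interpolation=cv2.INTER_CUBIC))
E
```

```text
[ 553.99047266 -261.58138292  299.89264142] 2.7667
blade [([279.0, 229.0], 0.71), ([257.0, 176.0], 0.69), ([194.0, 185.0], 0.65)]
stand [([258.0, 159.0], 0.82)]
82 1 1 [251. 154.]
82 1 -1 [262. 154.]
82 -1 -1 [262. 173.]
82 -1 1 [252. 174.]
157 1 1 [250. 163.]
157 1 -1 [263. 163.]
157 -1 -1 [263. 188.]
157 -1 1 [250. 188.]
```

View pics/w1.png

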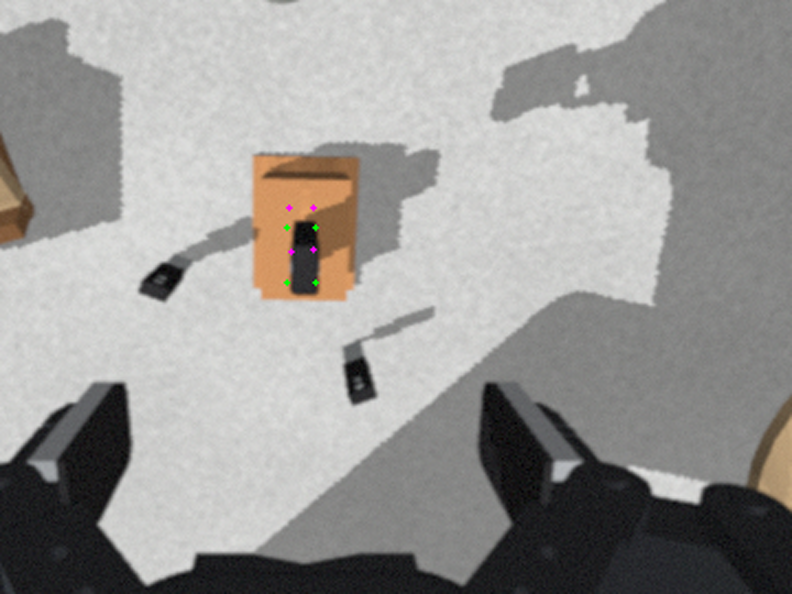

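In the wrist view the handle is centred near crop column 306, with top face rows 247–295. That puts it 2 mm ahead of and 0.6 mm beside the TCP, already aligned in yaw. I go down and grip.

Emit:
servo_tool(
  moves=[
    [[0,0,0,2,0.6,24,1],[0,0,0,0,0,24,1],[0,0,0,0,0,24,1],[0,0,0,0,0,24,1],[0,0,0,0,0,24,1],[0,0,0,0,0,24,1],[0,0,0,0,0,24,1],[0,0,0,0,0,0,1],[0,0,0,0,0,0,0.3],[0,0,0,0,0,0,0.3],[0,0,0,0,0,0,0.3],[0,0,0,0,0,0,0.3],[0,0,0,0,0,0,0.3]],
  ],
  force=30,
)

```text
time_s: 4.0
ee_pos: [556.0, -263.0, 133.1]
ee_rot: [3.104, -0.481, 0.003]
wrist_force: [-1.4, 0.1, 0.1]
grip_width: 26.7
finger_force: 0.0
```

```bash
python3 - <<'E'
from h import *
s=manip.get_state(); f=manip.grab_frame("wrist")
print(s["ee_pos"],s["time_s"],s["grip_width"],s["wrist_force"])
cv2.imwrite("pics/w2.png",cv2.resize(f[100:384,130:390,::-1],None,fx=2.1,fy=2.1,interpolation=cv2.INTER_CUBIC))
E
```

```text
[ 556.0209642 -262.9587234  133.075589 ] 4.0 26.706510725227268 [-1.44933177  0.09125987  0.10520776]
```

View pics/w2.png

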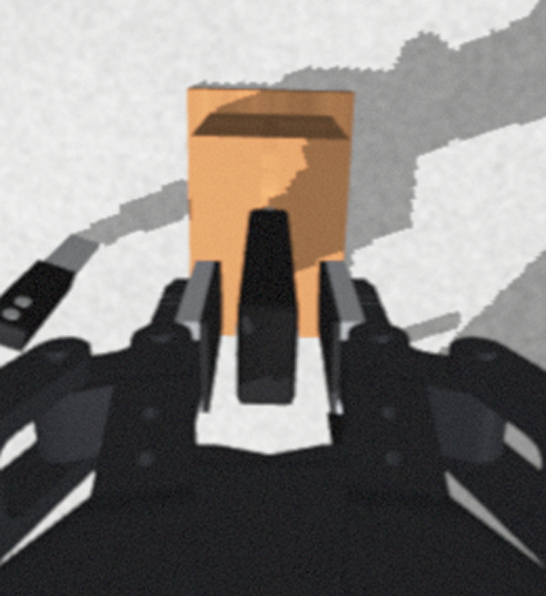

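The handle stands centred between the half-closed fingers (crop column 268). I close fully and lift it straight up.

Emit:
servo_tool(
  moves=[
    [[0,0,0,0,0,0,0],[0,0,0,0,0,0,0],[0,0,0,0,0,0,0],[0,0,0,0,0,0,0],[0,0,0,0,0,0,0],[0,0,0,0,0,0,0]],
  ],
  force=70,
)

```text
time_s: 4.55
ee_pos: [556.0, -262.8, 132.5]
ee_rot: [3.104, -0.481, 0.001]
wrist_force: [-0.5, 1.2, 6.2]
grip_width: 12.6
finger_force: 68.4
```

Emit:
servo_tool(
  moves=[
    [[0,0,0,0,0,-8,0],[0,0,0,0,0,-16,0],[0,0,0,0,0,-16,0],[0,0,0,0,0,-16,0],[0,0,0,0,0,-24,0],[0,0,0,0,0,-30,0],[0,0,0,0,0,-30,0],[0,0,0,0,0,-30,0],[0,0,0,0,0,0,0],[0,0,0,0,0,0,0]],
  ],
)

```text
time_s: 5.38
ee_pos: [555.8, -262.9, 303.7]
ee_rot: [3.103, -0.481, 0.004]
wrist_force: [0.7, 1.0, -2.0]
grip_width: 12.6
finger_force: 68.2
```

```bash
python3 - <<'E'
from h import *
s=manip.get_state(); f=manip.grab_frame("wrist")
print(s["ee_pos"],s["ee_rot"],s["time_s"],s["grip_width"],s["wrist_force"])
cv2.imwrite("pics/w3.png",cv2.resize(f[100:384,130:390,::-1],None,fx=2.1,fy=2.1,interpolation=cv2.INTER_CUBIC))
# cradle: axes with yaw -2.8
th=-2.8; a=np.radians(th); cx=np.array([np.cos(a),np.sin(a),0]); cy=np.array([-cx[1],cx[0],0])
n=-0.5*cx+np.array([0,0,np.sqrt(3)/2])
Rm=down(th,30); print(Rm[:,2],-n)
for nm,p in (("L",[646.1,177.7,130]),("M",[641.8,78.3,130]),("R",[636.4,-22.1,130])):
    g=np.array(p)+n*(60+51+40); print(nm,"tcp goal",np.round(g,1)); delta(g,Rm,s)
E
```

```text
[ 555.81947585 -262.86616777  303.65615626] [ 3.10318391 -0.48130139  0.00433092] 5.3833 12.646066985620829 [ 0.6748019   0.98918267 -1.98171368]
[ 0.49940307 -0.02442488 -0.8660254 ] [ 0.49940307 -0.02442488 -0.8660254 ]
L tcp goal [570.7 181.4 260.8]
turn [  3.95  29.67 -14.47] shift(start axes) [-120.5 -427.9   42.2] shift(goal axes) [ -27.4 -444.5   33.7]
M tcp goal [566.4  82.  260.8]
turn [  3.95  29.67 -14.47] shift(start axes) [ -94.5 -331.9   42.3] shift(goal axes) [ -26.9 -345.    34. ]
R tcp goal [561.  -18.4 260.8]
turn [  3.95  29.67 -14.47] shift(start axes) [ -69.2 -234.6   42.5] shift(goal axes) [ -27.3 -244.4   33.8]
```

View pics/w3.png

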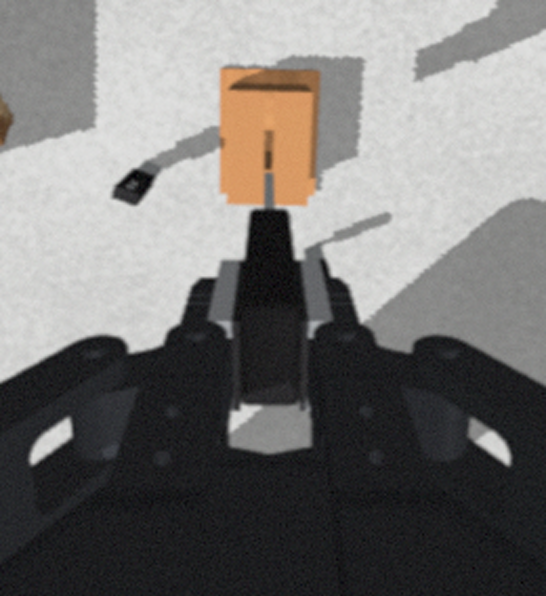

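The blade is out and held straight. I move over the right mould and lean the tool 30°.

Emit:
servo_tool(
  moves=[
    [[0,0,0,-10,-33.5,6,0],[0,0,0,-10,-33.5,6,0],[0,0,0,-10,-33.5,6,0],[0,0,0,-10,-33.5,6,0],[0,0,0,-10,-33.5,6,0],[0,0,0,-10,-33.5,6,0],[0,0,0,-9,-33.5,6,0],[0.79,5.93,-2.89,0,0,0,0],[0.79,5.93,-2.89,0,0,0,0],[0.79,5.93,-2.89,0,0,0,0],[0.79,5.93,-2.89,0,0,0,0],[0.79,5.93,-2.89,0,0,0,0],[0,0,0,0,0,0,0],[0,0,0,0,0,0,0]],
  ],
)

```text
time_s: 6.6
ee_pos: [560.0, -18.4, 258.7]
ee_rot: [3.027, -0.079, 0.798]
wrist_force: [0.5, 0.8, 0.6]
grip_width: 12.7
finger_force: 68.6
```

```bash
cat >> h.py <<'E'
def look(fn,seams,th,fx=1.7,box=(0,300,60,460)):
    s=manip.get_state(); f=manip.grab_frame("wrist")[:,:,::-1].copy(); C=cam("wrist",s)
    a=np.radians(th); cx=np.array([np.cos(a),np.sin(a),0]); cy=np.array([-cx[1],cx[0],0]); sl=np.array([0.866*cx[0],0.866*cx[1],.5])
    Rm=R.from_rotvec(s["ee_rot"]).as_matrix(); col=(0,0,255)
    r0,r1,c0,c1=box; g=cv2.resize(f[r0:r1,c0:c1],None,fx=fx,fy=fx,interpolation=cv2.INTER_CUBIC)
    def pt(P,col):
        u=proj(C,P); q=((u+.5-[c0,r0])*fx-.5); cv2.circle(g,tuple(int(round(t)) for t in q),1,col,-1); return np.round(q,1)
    for p in seams:
        p=np.array(p,float)
        print("seam",[pt(p+sl*18*i+cy*3.75*j,(0,200,0)).tolist() for i,j in ((1,1),(1,-1),(-1,-1),(-1,1))])
    tip=np.array(s["ee_pos"])+Rm[:,2]*110.5
    print("tip",[pt(tip+Rm[:,0]*11*i,(0,0,255)).tolist() for i in (1,-1)])
    cv2.imwrite(fn,g); return s,C
E
python3 - <<'E'
from h import *
s,C=look("pics/w4.png",[[646.1,177.7,130],[641.8,78.3,130],[636.4,-22.1,130]],-2.8)
print(s["time_s"]); th=-2.8; a=np.radians(th); n=np.array([-.5*np.cos(a),-.5*np.sin(a),.866])
delta(np.array([636.4,-22.1,130])+n*151,down(th,30),s)
E
```

```text
seam [[6.0, 280.0], [18.1, 280.0], [29.3, 335.9], [17.5, 335.9]]
seam [[167.5, 278.6], [179.8, 278.6], [185.4, 334.6], [173.6, 334.7]]
seam [[331.4, 278.8], [343.6, 278.8], [343.6, 334.9], [331.7, 335.0]]
tip [[337.3, 309.8], [337.3, 348.8]]
6.6
turn [-0.08  0.46 -0.22] shift(start axes) [ 1.9 -0.  -1.3] shift(goal axes) [ 1.9 -0.  -1.2]
```

View pics/w4.png

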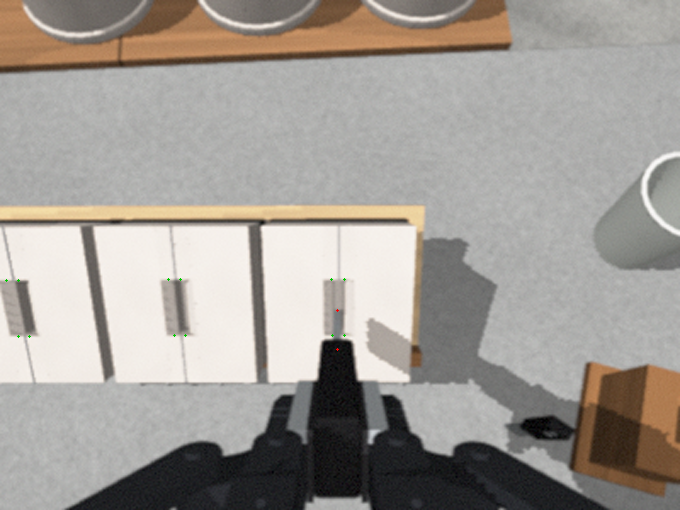

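The seam marks and the blade line up (right slot at crop column 338, blade tip at 337). I enter the right slot to about 15 mm depth.

Emit:
servo_tool(
  moves=[
    [[0,0.4,0,2,0,8,0],[0,0,0,0,0,10,0],[0,0,0,0,0,10,0],[0,0,0,0,0,6,0],[0,0,0,0,0,5,0],[0,0,0,0,0,5,0],[0,0,0,0,0,5,0],[0,0,0,0,0,5,0],[0,0,0,0,0,0,0],[0,0,0,0,0,0,0]],
  ],
)

```text
time_s: 7.48
ee_pos: [589.9, -19.7, 214.0]
ee_rot: [3.021, -0.075, 0.816]
wrist_force: [0.5, -0.1, -0.1]
grip_width: 13.3
finger_force: 68.6
```

Emit:
servo_tool(
  moves=[
    [[0,0,0,0,0,2,0],[0,0,0,0,0,2,0],[0,0,0,0,0,0,0]],
  ],
)

```text
time_s: 7.73
ee_pos: [591.9, -19.9, 210.7]
ee_rot: [3.021, -0.075, 0.816]
wrist_force: [0.3, -0.3, -1.0]
grip_width: 12.8
finger_force: 68.6
```

Emit:
servo_tool(
  moves=[
    [[0,0,0,0,0,1.5,0],[0,0,0,0,0,1.5,0],[0,0,0,0,0,0,0]],
  ],
)

```text
time_s: 7.98
ee_pos: [593.4, -19.9, 208.0]
ee_rot: [3.021, -0.075, 0.816]
wrist_force: [0.6, 0.3, -0.6]
grip_width: 13.1
finger_force: 68.6
```

Emit:
servo_tool(
  moves=[
    [[0,0,0,0,0,1.5,0],[0,0,0,0,0,1.5,0],[0,0,0,0,0,0,0]],
  ],
)

```text
time_s: 8.23
ee_pos: [594.9, -20.0, 205.3]
ee_rot: [3.021, -0.075, 0.816]
wrist_force: [0.1, 0.3, -1.6]
grip_width: 12.8
finger_force: 68.6
```

Emit:
servo_tool(
  moves=[
    [[0,0,0,0,0,1.5,0],[0,0,0,0,0,1.5,0],[0,0,0,0,0,0,0]],
  ],
)

```text
time_s: 8.48
ee_pos: [596.4, -20.1, 202.7]
ee_rot: [3.021, -0.075, 0.816]
wrist_force: [-0.7, 0.2, -1.7]
grip_width: 12.9
finger_force: 68.6
```

The tip is past 27 mm depth with no force, so this mould doesn't stop the blade. I continue.

Emit:
servo_tool(
  moves=[
    [[0,0,0,0,0,3,0],[0,0,0,0,0,3,0],[0,0,0,0,0,3,0],[0,0,0,0,0,0,0]],
  ],
)

```text
time_s: 8.82
ee_pos: [601.0, -20.3, 194.5]
ee_rot: [3.022, -0.075, 0.815]
wrist_force: [0.8, -0.1, -0.3]
grip_width: 13.3
finger_force: 68.6
```

Emit:
servo_tool(
  moves=[
    [[0,0,0,0,0,3,0],[0,0,0,0,0,3,0],[0,0,0,0,0,3,0],[0,0,0,0,0,3,0],[0,0,0,0,0,3,0],[0,0,0,0,0,0,0]],
  ],
)

```text
time_s: 9.32
ee_pos: [608.7, -20.7, 181.7]
ee_rot: [3.021, -0.075, 0.816]
wrist_force: [-0.8, -0.0, -1.4]
grip_width: 13.1
finger_force: 68.8
```

Emit:
servo_tool(
  moves=[
    [[0,0,0,0,0,2,0],[0,0,0,0,0,1,0],[0,0,0,0,0,1,0],[0,0,0,0,0,0,0]],
  ],
)

```text
time_s: 9.65
ee_pos: [610.0, -21.1, 180.4]
ee_rot: [3.02, -0.075, 0.819]
wrist_force: [-17.6, -4.5, 21.1]
grip_width: 13.4
finger_force: 73.0
```

It meets 27 N at about 54 mm by my reckoning, so either the handle is down or something is catching. I take a look.

```bash
python3 - <<'E'
from h import *
s,C=look("pics/w5.png",[[636.4,-22.1,130]],-2.8,fx=4,box=(130,270,170,350))
a=np.radians(-2.8); n=np.array([-.5*np.cos(a),-.5*np.sin(a),.866])
for k in (0,6): 
    sh=np.array(s["ee_pos"])+R.from_rotvec(s["ee_rot"]).as_matrix()@np.array([0,0,50.5+k])
    print("shoulder height over face",k,(sh-[636.4,-22.1,130])@n)
m=manip.grab_frame("scene"); cv2.imwrite("pics/s5.png",cv2.resize(m[180:260,200:320,::-1],None,fx=6,fy=6,interpolation=cv2.INTER_CUBIC))
S=cam("scene")
for k in (75,): 
    P=np.array(s["ee_pos"])+R.from_rotvec(s["ee_rot"]).as_matrix()@np.array([0,0,50.5]); print("scene shoulder px (crop)",(proj(S,P)-[200,180])*6)
E
```

```text
seam [[331.9, 256.4], [374.0, 256.4], [373.1, 441.6], [333.1, 441.6]]
tip [[354.4, 209.7], [354.3, 301.4]]
shoulder height over face 0 6.39287321482674
shoulder height over face 6 0.3931144397056605
scene shoulder px (crop) [271.7614457  242.60719503]
```

View pics/w5.png

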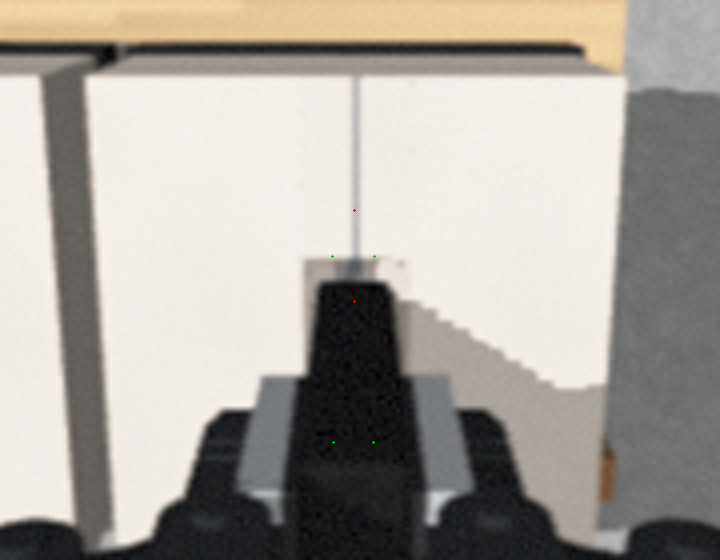

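View pics/s5.png

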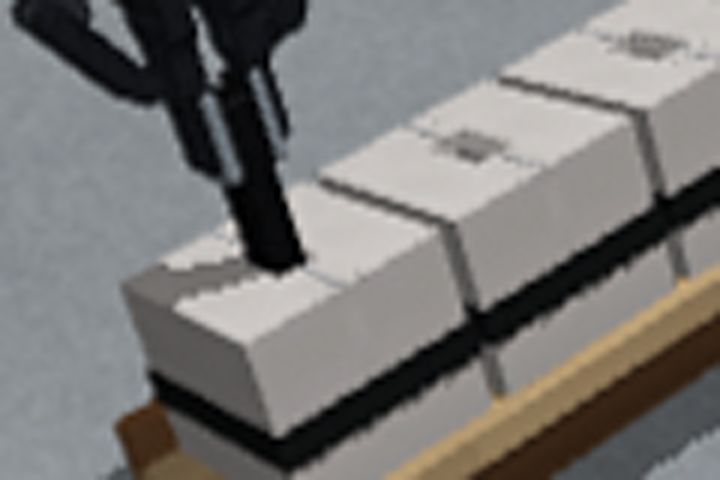

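Wrist view: the handle's lower edge sits at the slot (row 282), 5 mm below the slot's upper end. That is where a centred, seated shoulder should be. In the scene view the handle foot meets the plaster at crop (278,268). I relieve the load and open partly to check.

Emit:
servo_tool(
  moves=[
    [[0,0,0,0,0,-2,0],[0,0,0,0,0,0,0]],
  ],
)

```text
time_s: 9.92
ee_pos: [609.4, -20.9, 181.2]
ee_rot: [3.02, -0.076, 0.818]
wrist_force: [-4.6, -2.4, 6.7]
grip_width: 13.0
finger_force: 69.8
```

Emit:
servo_tool(
  moves=[
    [[0,0,0,0,0,0,0.3],[0,0,0,0,0,0,0.3],[0,0,0,0,0,0,0.4],[0,0,0,0,0,0,0.4],[0,0,0,0,0,0,0.5],[0,0,0,0,0,0,0.5]],
  ],
)

```text
time_s: 10.42
ee_pos: [609.5, -20.6, 180.4]
ee_rot: [3.021, -0.075, 0.816]
wrist_force: [-0.2, -0.2, 1.5]
grip_width: 42.7
finger_force: 0.0
```

```bash
python3 - <<'E'
from h import *
s,C=look("pics/w6.png",[[636.4,-22.1,130]],-2.8,fx=4,box=(130,270,170,350))
S=cam("scene"); m=manip.grab_frame("scene")[:,:,::-1]
a=np.radians(-2.8); cx=np.array([np.cos(a),np.sin(a),0]); cy=np.array([-cx[1],cx[0],0]); sl=.866*cx+[0,0,.5]; n=-.5*cx+[0,0,.866]
g=cv2.resize(m[180:260,200:320],None,fx=6,fy=6,interpolation=cv2.INTER_CUBIC)
for h,c in ((0,(0,255,0)),(6,(0,0,255)),(75,(0,255,0)),(81,(0,0,255))):
  for i,j in ((1,1),(1,-1),(-1,-1)):
    u=(proj(S,np.array([636.4,-22.1,130])+n*h+sl*13*i+cy*7*j)+.5-[200,180])*6; cv2.circle(g,tuple(int(round(t)) for t in u),2,c,-1)
w=cv2.resize(cv2.imread("pics/w6.png"),(540,420))
o=np.zeros((420,800,3),np.uint8); o[:,:500]=g[20:440,60:560]; o[:233,500:]=cv2.resize(w,(300,233)); cv2.imwrite("pics/s6.png",o)
E
```

```text
seam [[335.0, 253.0], [377.1, 253.0], [376.1, 438.1], [336.0, 438.1]]
tip [[354.4, 209.7], [354.3, 301.4]]
```

View pics/s6.png

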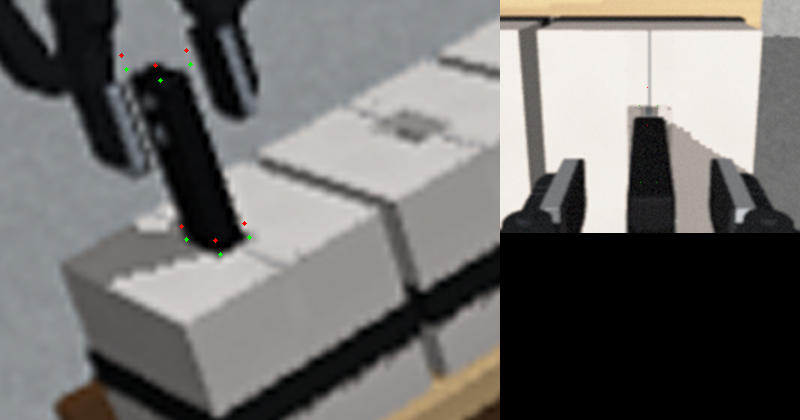

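The handle corners match the marks for the fully home pose (green) and not the 6 mm-high ones (red), and the freed blade stands still. I back off along the tool axis.

Emit:
servo_tool(
  moves=[
    [[0,0,0,0,0,0,0.7],[0,0,0,0,0,0,0.7],[0,0,0,0,0,-6,0.7],[0,0,0,0,0,-12,0.7],[0,0,0,0,0,-18,0.7],[0,0,0,0,0,-20,0.7],[0,0,0,0,0,-20,0.7],[0,0,0,0,0,-20,0.7],[0,0,0,0,0,-20,0.7],[0,0,0,0,0,-20,0.7],[0,0,0,0,0,0,0.7],[0,0,0,0,0,0,0.7]],
  ],
)

```text
time_s: 11.52
ee_pos: [540.6, -17.5, 299.6]
ee_rot: [3.019, -0.075, 0.82]
wrist_force: [-0.3, -0.1, 0.0]
grip_width: 60.0
finger_force: 0.0
```

```bash
python3 - <<'E'
from h import *
S=cam("scene"); m=manip.grab_frame("scene")[:,:,::-1]; 
a=np.radians(-2.8); cx=np.array([np.cos(a),np.sin(a),0]); n=-.5*cx+[0,0,.866]; p=np.array([636.4,-22.1,130])
# black handle mask in scene around its place: lowest/highest black pixel against prediction
b=np.zeros((384,512),np.uint8); sl=.866*cx+[0,0,.5]; cy=np.array([-cx[1],cx[0],0])
cr=m[180:228,215:260]; mask=(cr.max(2)<45).astype(np.uint8)
k,l,st,c=cv2.connectedComponentsWithStats(mask); 
for i in range(1,k):
    if st[i,4]>30: print("black comp",st[i,:4]+[215,180,0,0],st[i,4],np.round(c[i]+[215,180],1))
for h in (0,6):
    q=np.array([proj(S,p+n*(h+t)+sl*13*i+cy*7*j) for t in (0,75) for i in (1,-1) for j in (1,-1)])
    print(h,"pred box",np.round(q.min(0),1),np.round(q.max(0),1),"centre",np.round(proj(S,p+n*(h+37.5)),1))
s=manip.get_state(); print(s["time_s"],s["ee_pos"],s["wrist_force"])
for q in ("cup","bowl","jar","blade"): print(q,[(np.round(d["xy"]).tolist(),round(d["conf"],2)) for d in manip.spot_in(q,"scene")[:3]])
E
```

```text
black comp [232 194  19  31] 263 [240.8 209.4]
0 pred box [230.6 191.8] [250.9 225.1] centre [240.8 208.5]
6 pred box [229.7 189.5] [250.2 222.8] centre [240.  206.2]
11.5667 [540.76314129 -17.49087531 298.51304393] [-1.13568342 -0.22197411  0.56454345]
cup [([167.0, 338.0], 0.66)]
bowl [([305.0, 145.0], 0.6), ([281.0, 256.0], 0.54)]
jar [([344.0, 165.0], 0.64), ([282.0, 253.0], 0.53)]
blade [([239.0, 208.0], 0.66), ([302.0, 146.0], 0.66), ([176.0, 251.0], 0.54)]
```

The blade mask matches the fully home prediction (centre 240.8,209.4 against 240.8,208.5), and the cup, bowl and jar have not moved. I hand the job in.

```bash
python3 -c "
from cell import manip
print(manip.sign_off())"
```

```text
the job is handed in; nothing more can be done
None
```

The blade stands fully home in the right (−y) mould, which is the slack one: it slid past the 20 mm stop with no resistance on the first try, so I did not probe the other two; the gripper is clear, and the cup, bowl and jar were not disturbed.

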